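Stack the sintering dishes on the loading stand

TASK

Make up the sintering tower on the furnace's loading stand: the deepest dish goes at the bottom on the stand's ring, then the middle-height dish, then the shallowest dish, and the knobbed lid on top. Seat every piece upright, with its foot inside the rim below and resting flat on it, and let the tower stand free. Leave the brown box, the handpiece and the tweezers where they are.

Things in the scene. Friction and masses are not known exactly. Their poses are not given: they have to be found in the camera images.
- deep_dish_center (a point): Deepest round white ceramic dish, loose: 58 mm across, 52 mm high: 46 mm body on a 6 mm foot tapering from 38 to 28 mm across. Open top, wall 5 mm, mouth 48 mm across. Plain inside. Stacked, its foot sits in the mouth below (5 mm play all round) and the body's flat underside on the rim. Point: on the axis, 26 mm above the foot's end, 26 mm below the rim; z up.
- middle_dish_center (a point): Middle-height round white ceramic dish, loose: 58 mm across, 40 mm high: 34 mm body on a 6 mm foot tapering from 38 to 28 mm across. Open top, wall 5 mm, mouth 48 mm across. Four pegs stand inside. Stacked, its foot sits in the mouth below (5 mm play all round) and the body's flat underside on the rim. Point: on the axis, 20 mm above the foot's end, 20 mm below the rim; z up.
- shallow_dish_center (a point): Shallowest round white ceramic dish, loose: 58 mm across, 28 mm high: 22 mm body on a 6 mm foot tapering from 38 to 28 mm across. Open top, wall 5 mm, mouth 48 mm across. Cross-shaped rib inside. Stacked, its foot sits in the mouth below (5 mm play all round) and the body's flat underside on the rim. Point: on the axis, 14 mm above the foot's end, 14 mm below the rim; z up.
- lid_center (a point): Loose white ceramic lid, 38 mm high: foot (0 to 6 mm up, tapering from 38 to 28 mm across), disc (6 to 14 mm, 58 mm across), round upright knob (14 to 38 mm, 18 mm across). Stacked, its foot sits in the mouth below and the disc's flat underside on the rim. Point: on the axis, 19 mm above the foot's end, 19 mm below the knob's top; z up.
- stand_seat (a point): Furnace loading stand, fixed on the worktop: aluminium disc 96 mm across, 10 mm thick, with a pale raised ring (62 mm outside, 50 mm inside; rim 22 mm above the worktop, well 9 mm deep). Point: centre of the ring at rim height, where the bottom dish's body rests with its foot in the well; z up.
- brown_box_center (a point): Bystander: small brown cardboard box, 50 x 55 x 58 mm, loose; its centre, 29 mm above the worktop.
- handpiece_center (a point): Bystander: black pen-like handpiece lying loose on the worktop, 150 mm long (its y), 20 mm wide, 23 mm high; its centre.
- tweezers_1_center (a point): Bystander: steel tweezers lying loose on the worktop, 124 mm long (their y), 13 mm wide, 8 mm high; their centre.

How it is judged (in metres and radians):
At the end, for the whole second after the job is handed in: From the bottom up: stand, deepest dish, middle-height dish, shallowest dish, lid; each piece is seated on the one below (height within 3 mm of fully seated, axis within 8 mm of the one below, tilt under 0.06 rad), released and at rest (horizontal distance between deep_dish_center and stand_seat below 0.008 m and z of deep_dish_center in the frame of stand_seat between 0.017 and 0.023 m and angle between each of deep_dish_center, middle_dish_center, shallow_dish_center, lid_center's own z axis and vertical below 0.06 rad and linear speed of each of deep_dish, middle_dish, shallow_dish, lid below 0.02 m/s and horizontal distance between middle_dish_center and deep_dish_center below 0.008 m and z of middle_dish_center in the frame of stand_seat between 0.057 and 0.063 m and horizontal distance between shallow_dish_center and middle_dish_center below 0.008 m and z of shallow_dish_center in the frame of stand_seat between 0.085 and 0.091 m and horizontal distance between lid_center and shallow_dish_center below 0.008 m and z of lid_center in the frame of stand_seat between 0.112 and 0.118 m); the robot touches nothing.
It fails at once if the brown box is moved by more than 30 mm (distance of brown_box_center from where it was at the start of the episode above 0.03 m).
It fails at once if the handpiece is moved by more than 30 mm (distance of handpiece_center from where it was at the start of the episode above 0.03 m).
It fails at once if the tweezers is moved by more than 30 mm (distance of tweezers_1_center from where it was at the start of the episode above 0.03 m).
It also fails if it takes over 104 s, if anything falls off the work surface, if the arm or the gripper's body presses on something with over 40 N, if the wrist force passes 120 N, or if a joint passes its speed limit or range.

ROBOT

A 6-joint arm with a two-finger parallel gripper is mounted at the origin on a cart in front of the work surface, level with it; the furniture and walls round the work are solid. World frame = base frame: x ahead of the robot, y to its left, z up, the work surface at z = 0. Lengths are in mm, angles in degrees, forces in N, time in s.
With the tool pointing down it reaches from about 300 to 850 mm from the base axis. Payload 4.2 kg.
Tool frame: the origin (TCP) lies midway between the tips of the shut fingers; the grasp point (between the pads) lies 19 mm behind it (env.grasp_offset is the distance from the TCP to the grasp point, in mm); z points along the fingers, y is the line along which they close (so a half turn about z gives the same grasp; the last joint's range is limited). The gripper opens to 91 mm and grips with 3 to 60 N. Pads are 32 mm wide; open, the fingers measure 118 mm over their backs; the gripper's body (76 mm by 178 mm) begins 60 mm behind the grasp point.
Start: joints at [71.448, 18.312, 89.639, -0, 72.044, -1.146], TCP at [172.013, 548.685, 213.976] pointing down, gripper open.
Joint ranges: [-177.97, 177.97], [-48.28, 115.42], [12.27, 149.76], [-77.06, 257.06], [2.81, 150.46], [-146.56, 146.56]. Speed limits (degrees/s): [147.25, 147.25, 180, 180, 180, 180].

INTERFACE

Orientations are given as [roll, pitch, yaw] about the fixed x, y, z axes, in that order (R = Rz(yaw) Ry(pitch) Rx(roll)).
In Python, from workcell import env, optics gives the robot as it stands. The module is installed in compiled form; this text tells all that it offers.
- The arm moves only by the tool send_rows, never from a script. Its argument "targets" is a list that holds one entry, the list of rows, each a list of 7 numbers: the turn, a rotation vector about the world's x, y, z scaled (see below), then the shift along the world's x, y, z scaled (see below), then the closure, from -1 (fully open) to 1 (shut). In form: [[[rx, ry, rz, x, y, z, gripper], ...]]. A call has 1 to 12 rows; each row shifts and turns the commanded pose from where the row before left it; what a row does not reach is not made up. The controller multiplies each number of a shift by 0.2 m and each number of a turn by pi/2 rad. A row lasts 1/10 s, in which the tool goes at most 50 mm and 8.59 degrees, less where a joint would pass 70% of its speed; a pose out of reach is approached as far as the arm can. A call with a number of a shift or a turn outside -1 to 1 is refused whole. A call with a gripper value outside its range is refused whole. The fingers move at their own pace and stop on an object; "grip_force" is the grip in N (left out, the last holds). Time passes only in rows, so rows that do not move let the fingers close. It gives the time, the measured TCP pose, the force, the opening and the grip force at its end, in the units of the state.
- env.state(): the state, without advancing time (a new reading comes with each control period).
- optics.grab_frame(name): name is "scene" or "top" or "wrist"; returns (picture, depth): 480x640x3 uint8, red, green, blue; 480x640 float32, mm along the optical axis (not along the pixel's ray), 0 where there is no reading.
- optics.camera_info(name): a dict with "camera_matrix" (3x3 intrinsics, pixels), "R" (3x3) and "t" (3): a world point X has camera coordinates R X + t; the wrist camera has in their place "mount" (4x4, takes a point from camera to tool coordinates, whose origin is the TCP and whose axes are the flange's). Camera axes: x right, y down, z forward; pixel columns grow to the right and rows downward; lengths in mm; the calibration is good to about 2 mm. The wrist camera is an equidistant fisheye: a pixel r from the principal point sees the ray r / f radians off the axis. A picture is of the moment at which its call begins: read the wrist's pose just before it. camera_info takes no time and is no camera call.
- env.job_done(): hands the job in; it is judged then, once.
Trained networks look in the newest picture that a camera, given by its name, has taken for a name from the list of things; names that differ only in an ending like _2 or _b are one class to them, and where a whole thing is asked for, a point or a joint stands for the part that bears it (a point fixed in the world has none). Each returns a list of dicts, best first, with "conf" (0 to 1); they miss things now and then, are a little off and sometimes report something else, mostly with a low value. They report only what shows in the picture. A call takes as long as a camera call.
- optics.silhouettes(camera, name): "mask" (480x640 bool, what is visible of it) and "at" ([column, row] in pixels, amid what is visible of it).
- optics.place_of(camera, name): "at" ([column, row] in pixels: a listed point, or the origin of a listed thing).
The state is a dict: "time_s": time; "qpos": joint angles; "qvel": joint speeds; "effort": joint torques, N m; "ee_pos": TCP position; "ee_rot": TCP orientation; "force": force on the tool from outside, world axes, zero at the start; "torque": the same for the moment, N m; "gripper_width": finger opening in mm; "gripper_force": force on a finger pad.
Only numpy, scipy, OpenCV 4.12 (cv2) and the standard library are available. Lean on these libraries where they do the work, as an engineer would, in place of code of your own. Each camera call takes 0.05 s, during which the arm holds its last target. There are 200 camera calls.

## Working session

There is one attempt and no reset: what is moved stays moved. The work goes in short steps, Python scripts to look and compute and a tool call to move; the robot and the scene stay as the last step left them, time stands still between calls to the robot, and variables do not carry over. Pictures are saved under pics/ and viewed, at most 14 in all, crops included, and the job is handed in when it is done.

Besides the shell and the picture viewer there is one more tool, called after "Call:" as name(argument=value, ...) on one line, values as JSON. send_rows: Moves the arm, as the interface text tells. Its arguments: {"type":"object","properties":{"targets":{"type":"array"},"grip_force":{"type":"number"}},"required":["targets"]}

```bash
mkdir -p pics; cat > h.py <<'E'
import numpy as np, cv2
from workcell import env, optics
NAMES=["deep_dish_center","middle_dish_center","shallow_dish_center","lid_center","stand_seat","brown_box_center","handpiece_center","tweezers_1_center"]
def ray(cam,px):
    i=optics.camera_info(cam);K=np.array(i["camera_matrix"]);R=np.array(i["R"]);t=np.array(i["t"])
    return -R.T@t, R.T@np.linalg.solve(K,[px[0],px[1],1.])
def at_z(cam,px,z):
    o,d=ray(cam,px);return o+d*(z-o[2])/d[2]
def cloud(cam,depth):
    i=optics.camera_info(cam);K=np.array(i["camera_matrix"]);R=np.array(i["R"]);t=np.array(i["t"])
    v,u=np.mgrid[:480,:640];p=np.stack([(u-K[0,2])/K[0,0]*depth,(v-K[1,2])/K[1,1]*depth,depth],-1)
    return (p-t)@R
def save(n,im): cv2.imwrite(f"pics/{n}.png",im[:,:,::-1])
E
python3 - <<'E'
from h import *
np.set_printoptions(precision=1,suppress=True)
s=env.state();print(s["time_s"],s["ee_pos"],s["ee_rot"],s["gripper_width"])
for c in ("scene","top"):
    im,d=optics.grab_frame(c);save(c+"0",im);P=cloud(c,d)
    print(c,ray(c,(320,240)))
    for n in NAMES:
        pl=optics.place_of(c,n)[:2];m=optics.silhouettes(c,n)[:2]
        print(n,[(np.round(x["at"],1),round(x["conf"],2)) for x in pl])
        for x in m:
            q=P[x["mask"]&(d>0)]
            if len(q): print("   mask",np.round(x["at"]),round(x["conf"],2),len(q),np.median(q,0),np.percentile(q,2,axis=0),np.percentile(q,98,axis=0))
print(env.state()["time_s"])
E
```

```text
0.0 [171.8 548.2 213.1] [-179.9   -0.   162.6] 91.23934693416203
scene (array([-158.9, -427.1,  870.9]), array([ 0.6,  0.4, -0.7]))
deep_dish_center [(array([412.8, 316.2]), 0.81)]
   mask [413. 319.] 0.58 896 [ 446.6 -272.6   32.8] [ 420.2 -300.5    3.4] [ 474.1 -246.7   54.3]
middle_dish_center [(array([382.8, 255. ]), 0.95)]
   mask [381. 253.] 0.77 563 [ 576.2 -137.9   26.2] [ 545.2 -164.9    9.8] [ 600.  -113.2   42.7]
shallow_dish_center [(array([204.1, 229.4]), 0.57), (array([382. , 256.2]), 0.4)]
   mask [206. 225.] 0.6 452 [415.9 266.3  19.2] [387.4 237.    8.8] [441.6 291.8  31. ]
lid_center [(array([309.6, 269.2]), 0.79)]
   mask [311. 275.] 0.72 416 [441.2 -23.1  15.3] [420.1 -44.3   8.1] [471.6   8.3  40.4]
stand_seat [(array([294.4, 198.2]), 0.98), (array([353.8, 217.4]), 0.33)]
   mask [294. 206.] 0.89 763 [606.7 145.5  12.6] [569.6 105.9   3.6] [652.3 192.2  24.9]
brown_box_center [(array([210.4, 173.7]), 0.6)]
   mask [210. 172.] 0.93 694 [558.5 373.6  45.1] [541.9 352.2   1.7] [601.2 408.8  62.1]
handpiece_center [(array([482.6, 302.7]), 0.86), (array([354. , 218.7]
[... 712 characters left out ...]
 30.6]
lid_center [(array([325.6, 270. ]), 0.74)]
   mask [328. 271.] 0.63 447 [448.1 -20.4  13.9] [423.3 -46.6   0.2] [473.8   5.8  39.1]
stand_seat [(array([262.7, 203.3]), 0.73)]
   mask [260. 204.] 0.72 1074 [614.7 146.8  11.4] [572.4 104.5   6. ] [658.2 189.6  23.4]
brown_box_center [(array([162.8, 219.1]), 0.83)]
   mask [163. 218.] 0.93 751 [570.8 376.5  56.6] [543.7 350.3  -1.2] [607.5 425.5  61. ]
   mask [260. 202.] 0.46 1062 [615.  149.   11.5] [574.1 106.9   6.1] [657.1 190.4  23.4]
handpiece_center [(array([468.1, 205.4]), 0.61)]
   mask [470. 202.] 0.73 334 [ 610.4 -389.9   16.9] [ 557.3 -424.3    7.2] [ 657.3 -355.8   22.6]
tweezers_1_center [(array([322.2, 180.7]), 0.42)]
1.7
```

```bash
cat >> h.py <<'E'
from scipy.optimize import least_squares
def rimfit(cam,n,c0,z,r,tol=4,depth=None):
    """fit circle of radius r to the outermost rim points in the cloud near height z"""
    P=cloud(cam,depth).reshape(-1,3);q=P[(abs(P[:,2]-z)<tol)&(np.hypot(*(P[:,:2]-c0).T)<r+12)]
    # outer/inner annulus: cover points with annulus penalty
    ri,ro=r
E
sed -i '/^def rimfit/,$d' h.py
cat >> h.py <<'E'
def rimfit(P,c0,z,ri,ro,tol=4):
    P=P.reshape(-1,3);q=P[(abs(P[:,2]-z)<tol)&(np.hypot(P[:,0]-c0[0],P[:,1]-c0[1])<ro+10)]
    def f(c):
        r=np.hypot(q[:,0]-c[0],q[:,1]-c[1]);return np.maximum(r-ro,0)+np.maximum(ri-r,0)
    s=least_squares(f,c0,loss="soft_l1");return s.x,len(q),np.sqrt(np.mean(f(s.x)**2)),np.median(q[:,2])
RIM={"deep":((449,-273),52,24,29),"middle":((573,-138),40,24,29),"shallow":((416,263),28,24,29),"lid":((448,-20),14,9,29),"knob":((448,-20),38,0,9),"stand":((615,147),22,25,31)}
E
python3 - <<'E'
from h import *
np.set_printoptions(precision=1,suppress=True)
for c in ("scene","top"):
    im,d=optics.grab_frame(c);P=cloud(c,d)
    for k,v in RIM.items(): print(c,k,*rimfit(P,*v))
a=cv2.imread("pics/scene0.png")[130:370,150:530];cv2.imwrite("pics/scene0c.png",cv2.resize(a,(760,480)))
a=cv2.imread("pics/top0.png")[130:330,130:510];cv2.imwrite("pics/top0c.png",cv2.resize(a,(760,400)))
E
```

```text
scene deep [ 448.3 -272.9] 227 0.31084360152026425 51.92341300090893
scene middle [ 573.4 -137. ] 164 0.5625121049741342 39.7965982128773
scene shallow [414.7 265. ] 154 0.45754859889537813 28.308461784901347
scene lid [447.7 -18.3] 318 0.2779028030003012 14.619920774739041
scene knob [446.6 -18.9] 45 0.2284836562137333 38.29970017957025
scene stand [615.1 150.5] 152 1.0309598671564792 22.176154156266506
top deep [ 449.3 -274.7] 150 0.10744416783641492 51.805406536870834
top middle [ 574.2 -139.6] 140 0.1544952398159994 39.65401951761419
top shallow [416.6 262.9] 141 0.10699683356185774 27.41212908680232
top lid [448.8 -21.2] 358 0.0 13.67453575242983
top knob [448.6 -21.2] 41 1.1385223541271847e-13 37.80543079000465
top stand [616.6 148. ] 158 0.7239836816405611 21.54307215661038
```

View pics/scene0c.png

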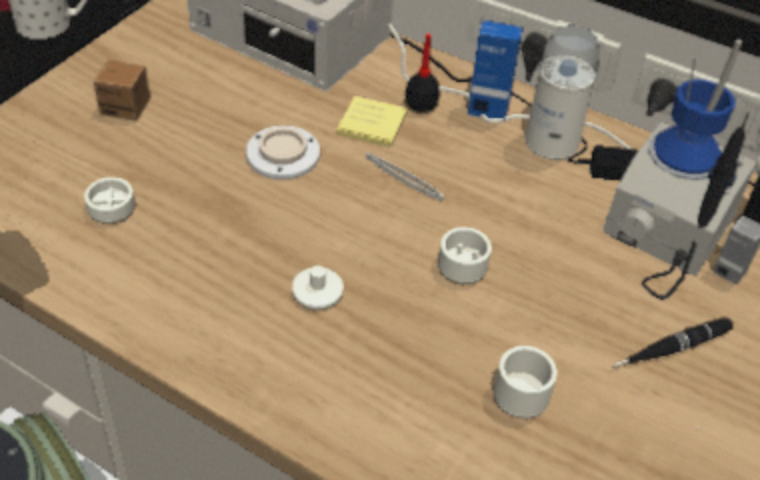

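View pics/top0c.png

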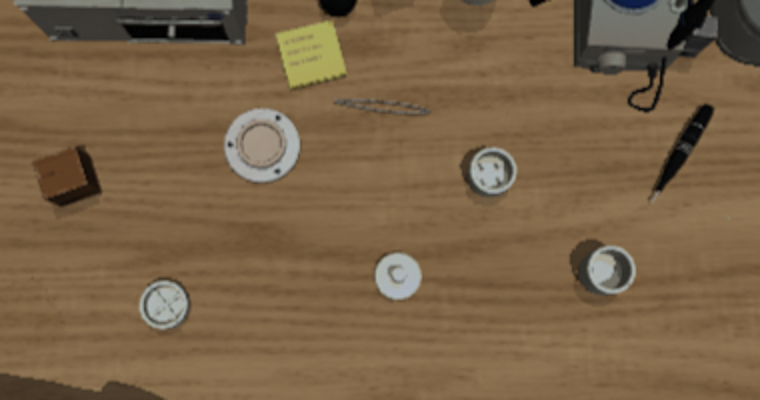

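Scene view: the deep dish is at crop (525,380), the pegged middle dish at (465,255), the cross-ribbed shallow dish at (110,200), the lid at (318,287) and the stand at (283,150). The top view agrees, and the heights match the stated sizes. I'm moving over the deep dish.

Call:
send_rows(targets=[[[0,0,0,0.1,-0.19,0,-1],[0,0,0,0.1,-0.19,0,-1],[0,0,0,0.1,-0.19,0,-1],[0,0,0,0.1,-0.19,0,-1],[0,0,0,0.1,-0.19,0,-1],[0,0,0,0.1,-0.19,0,-1],[0,0,0,0.1,-0.19,0,-1],[0,0,0,0.1,-0.19,0,-1],[0,0,0,0.1,-0.19,0,-1],[0,0,0,0.1,-0.19,0,-1],[0,0,0,0.1,-0.19,0,-1],[0,0,0,0.1,-0.19,0,-1]]], grip_force=20)

```text
time_s: 3.0
ee_pos: [412.6, 91.0, 214.3]
ee_rot: [180.0, 0.0, 162.6]
force: [1.0, -0.4, -0.3]
gripper_width: 91.3
gripper_force: 0.0
```

Call:
send_rows(targets=[[[0,0,0,0.015,-0.1525,-0.04,-1],[0,0,0,0.015,-0.1525,-0.04,-1],[0,0,0,0.015,-0.1525,-0.04,-1],[0,0,0,0.015,-0.1525,-0.04,-1],[0,0,0,0.015,-0.1525,-0.04,-1],[0,0,0,0.015,-0.1525,-0.04,-1],[0,0,0,0.015,-0.1525,-0.04,-1],[0,0,0,0.015,-0.1525,-0.04,-1],[0,0,0,0.015,-0.1525,-0.04,-1],[0,0,0,0.015,-0.1525,-0.04,-1],[0,0,0,0.015,-0.1525,-0.04,-1],[0,0,0,0.015,-0.1525,-0.04,-1]]])

```text
time_s: 4.2
ee_pos: [448.1, -274.7, 117.7]
ee_rot: [180.0, 0.0, 162.6]
force: [0.7, -0.2, -0.5]
gripper_width: 91.3
gripper_force: 0.0
```

Call:
send_rows(targets=[[[0,0,0,0,0,0,-1],[0,0,0,0,0,0,-1],[0,0,0,0,0,0,-1]]])

```text
time_s: 4.5
ee_pos: [447.9, -272.5, 118.2]
ee_rot: [180.0, -0.0, 162.6]
force: [-0.2, -0.6, 0.4]
gripper_width: 91.3
gripper_force: 0.0
```

```bash
cat >> h.py <<'E'
from scipy.spatial.transform import Rotation as Ro
def wcloud(depth,s):
    i=optics.camera_info("wrist");K=np.array(i["camera_matrix"]);M=np.array(i["mount"])
    v,u=np.mgrid[:480,:640];x=(u-K[0,2])/K[0,0];y=(v-K[1,2])/K[1,1];th=np.hypot(x,y);th1=np.maximum(th,1e-9)
    k=np.where(th<1.5,np.tan(np.minimum(th,1.5)),np.nan)/th1*depth
    p=np.stack([x*k,y*k,depth],-1);p[depth<=0]=np.nan
    T=p@M[:3,:3].T+M[:3,3]
    return T@Ro.from_euler("xyz",s["ee_rot"],degrees=True).as_matrix().T+np.array(s["ee_pos"])
E
python3 - <<'E'
from h import *
np.set_printoptions(precision=1,suppress=True)
s=env.state();im,d=optics.grab_frame("wrist");save("w1",im);P=wcloud(d,s)
print(s["ee_pos"],optics.camera_info("wrist")["mount"]);print(rimfit(P,*RIM["deep"]))
for k in ("place_of","silhouettes"):print([(x["at"],x["conf"]) for x in getattr(optics,k)("wrist","deep_dish_center")])
E
```

```text
[ 447.9 -272.5  118.2] [[   0.    -1.    -0.3   84.9]
 [   1.     0.    -0.     0.4]
 [   0.    -0.3    1.  -171.9]
 [   0.     0.     0.     1. ]]
(array([ 450.3, -272.8]), 1899, np.float64(0.09419887296396395), np.float64(52.86916090036361))
[([313.9, 251.7], 0.81)]
[([316.7, 255.3], 0.69)]
```

View pics/w1.png

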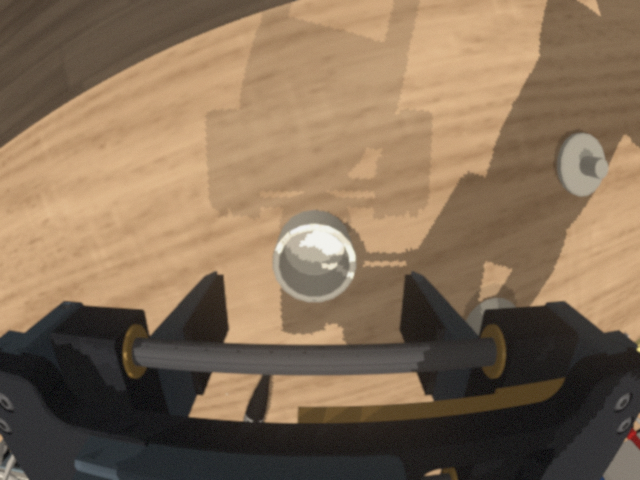

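The wrist picture shows the deep dish at (315,262), centred between the open fingers and about 1.5 mm further in x. I'm descending and closing on it.

Call:
send_rows(targets=[[[0,0,0,0.001,0,-0.06,-1],[0,0,0,0.001,0,-0.06,-1],[0,0,0,0.001,0,-0.06,-1],[0,0,0,0.001,0,-0.06,-1],[0,0,0,0.001,0,-0.06,-1],[0,0,0,0.001,0,-0.06,-1],[0,0,0,0.001,0,-0.06,-1],[0,0,0,0.001,0,-0.06,-1],[0,0,0,0,0,-0.03,-1],[0,0,0,0,0,0,-1]]])

```text
time_s: 5.65
ee_pos: [449.1, -273.0, 14.9]
ee_rot: [180.0, -0.1, 162.6]
force: [-0.3, -0.2, -0.9]
gripper_width: 91.2
gripper_force: 0.0
```

Call:
send_rows(targets=[[[0,0,0,0,0,0,1],[0,0,0,0,0,0,1],[0,0,0,0,0,0,1],[0,0,0,0,0,0,1],[0,0,0,0,0,0,1],[0,0,0,0,0,0,1],[0,0,0,0,0,0,1],[0,0,0,0,0,0,1],[0,0,0,0,0,0,1],[0,0,0,0,0,0,1]]])

```text
time_s: 6.65
ee_pos: [449.8, -273.4, 16.3]
ee_rot: [-180.0, 0.0, 162.6]
force: [-1.2, 0.0, 4.7]
gripper_width: 58.8
gripper_force: 20.0
```

Call:
send_rows(targets=[[[0,0,0,0,0,0.05,1],[0,0,0,0,0,0.1,1],[0,0,0,0,0,0.1,1],[0,0,0,0,0,0.1,1],[0,0,0,0,0,0.05,1]]])

```text
time_s: 7.15
ee_pos: [450.1, -273.7, 97.6]
ee_rot: [-180.0, 0.1, 162.6]
force: [0.0, -0.1, -1.5]
gripper_width: 58.5
gripper_force: 20.0
```

Call:
send_rows(targets=[[[0,0,0,0.069,0.176,0,1],[0,0,0,0.069,0.176,0,1],[0,0,0,0.069,0.176,0,1],[0,0,0,0.069,0.176,0,1],[0,0,0,0.069,0.176,0,1],[0,0,0,0.069,0.176,0,1],[0,0,0,0.069,0.176,0,1],[0,0,0,0.069,0.176,0,1],[0,0,0,0.069,0.176,0,1],[0,0,0,0.069,0.176,0,1],[0,0,0,0.069,0.176,0,1],[0,0,0,0.069,0.176,0,1]]])

```text
time_s: 8.35
ee_pos: [615.1, 150.5, 95.3]
ee_rot: [-180.0, -0.1, 162.6]
force: [0.9, 0.0, -1.4]
gripper_width: 58.4
gripper_force: 20.0
```

Call:
send_rows(targets=[[[0,0,0,0,0,0,1],[0,0,0,0,0,0,1],[0,0,0,0,0,0,1],[0,0,0,0,0,0,1]]])

```text
time_s: 8.75
ee_pos: [614.7, 147.9, 95.9]
ee_rot: [-180.0, -0.0, 162.5]
force: [-0.3, 0.1, -1.0]
gripper_width: 58.3
gripper_force: 20.0
```

```bash
python3 - <<'E'
from h import *
np.set_printoptions(precision=1,suppress=True)
s=env.state();print(s["ee_pos"],s["gripper_width"])
C=(616,149)
for c in ("scene","top","wrist"):
    im,d=optics.grab_frame(c);P=wcloud(d,s) if c=="wrist" else cloud(c,d);save(c+"2",im)
    try: print(c,"rim",*rimfit(P,C,132,24,29,5))
    except Exception as e: print(e)
    try: print(c,"stand",*rimfit(P,C,22,25,31))
    except Exception as e: print(e)
    m=P.reshape(-1,3);r=np.hypot(m[:,0]-616,m[:,1]-149);q=m[(r<54)&(abs(m[:,2]-10)<4)];print(c,"disc",len(q),np.percentile(q,[1,99],axis=0) if len(q) else 0)
E
```

```text
[614.7 147.9  95.9] 58.28922215026766
scene rim [612.3 150.1] 85 1.881303091484782 131.78633612154843
scene stand [615.1 150.1] 152 1.7124227226538427 22.141159534917648
scene disc 443 [[569.  103.9   6.6]
 [661.8 195.8  13.9]]
top rim [616. 149.] 0 nan nan
top stand [616. 149.] 0 nan nan
top disc 0 0
wrist rim [613.8 148.8] 4417 1.7835872926522929 132.20625763422
wrist stand [617.9 150.5] 1174 0.05052964847731949 22.586417565296408
wrist disc 5535 [[571.2 105.4   8.5]
 [647.3 196.4  13.9]]
  return _methods._mean(a, axis=axis, dtype=dtype,
  ret = ret.dtype.type(ret / rcount)
```

Call:
send_rows(targets=[[[0,0,0,0.008,0.003,-0.045,1],[0,0,0,0,0,-0.045,1],[0,0,0,0,0,-0.045,1],[0,0,0,0,0,-0.045,1],[0,0,0,0,0,-0.045,1],[0,0,0,0,0,-0.045,1],[0,0,0,0,0,-0.02,1],[0,0,0,0,0,-0.02,1],[0,0,0,0,0,-0.005,1],[0,0,0,0,0,0,1],[0,0,0,0,0,0,1]]])

```text
time_s: 10.0
ee_pos: [617.1, 149.8, 33.4]
ee_rot: [180.0, 0.0, 162.6]
force: [0.2, 0.2, -1.4]
gripper_width: 58.2
gripper_force: 20.0
```

Call:
send_rows(targets=[[[0,0,0,0,0,-0.005,1],[0,0,0,0,0,0,1],[0,0,0,0,0,0,1]]])

```text
time_s: 10.3
ee_pos: [617.2, 149.7, 32.4]
ee_rot: [180.0, 0.0, 162.6]
force: [-0.3, 0.6, 1.1]
gripper_width: 58.4
gripper_force: 20.0
```

Call:
send_rows(targets=[[[0,0,0,0,0,0,-1],[0,0,0,0,0,0,-1],[0,0,0,0,0,0,-1],[0,0,0,0,0,0,-1],[0,0,0,0,0,0,-1],[0,0,0,0,0,0,-1],[0,0,0,0,0,0.05,-1],[0,0,0,0,0,0.15,-1],[0,0,0,0,0,0.15,-1],[0,0,0,0,0,0.15,-1],[0,0,0,0,0,0,-1],[0,0,0,0,0,0,-1]]])

```text
time_s: 11.5
ee_pos: [617.1, 149.7, 133.2]
ee_rot: [179.9, 0.1, 162.6]
force: [-0.5, 0.4, -0.8]
gripper_width: 91.6
gripper_force: 0.0
```

```bash
python3 - <<'E' 2>/dev/null
from h import *
np.set_printoptions(precision=1,suppress=True)
s=env.state();print(s["ee_pos"],s["gripper_width"])
C=(616,149)
for c in ("scene","wrist"):
    im,d=optics.grab_frame(c);P=wcloud(d,s) if c=="wrist" else cloud(c,d);save(c+"3",im)
    print(c,"rim",*rimfit(P,C,68,24,29,4))
    q=P.reshape(-1,3);q=q[(np.hypot(q[:,0]-616,q[:,1]-149)<31)&(abs(q[:,2]-68)<4)]
    A=np.c_[q[:,:2]-q[:,:2].mean(0),np.ones(len(q))];print("tilt",np.linalg.lstsq(A,q[:,2],rcond=None)[0]*[1000,1000,1])
E
```

```text
[617.1 149.7 133.2] 91.55330573559144
scene rim [615.  149.1] 138 0.7002136776933119 67.8535030882541
tilt [ 2.  16.3 67.8]
wrist rim [618.4 150.1] 2000 0.09270698524735206 70.08650059322396
tilt [-0.4  0.5 69.6]
```

Call:
send_rows(targets=[[[0,0,0,-0.018,-0.12,0,-1],[0,0,0,-0.018,-0.12,0,-1],[0,0,0,-0.018,-0.12,0,-1],[0,0,0,-0.018,-0.12,0,-1],[0,0,0,-0.018,-0.12,0,-1],[0,0,0,-0.018,-0.12,0,-1],[0,0,0,-0.018,-0.12,-0.02,-1],[0,0,0,-0.018,-0.12,-0.02,-1],[0,0,0,-0.018,-0.12,-0.02,-1],[0,0,0,-0.018,-0.12,-0.02,-1],[0,0,0,-0.018,-0.12,-0.02,-1],[0,0,0,-0.018,-0.12,-0.02,-1]]])

```text
time_s: 12.8
ee_pos: [572.5, -139.0, 106.3]
ee_rot: [-180.0, -0.2, 162.6]
force: [0.6, -0.0, 1.6]
gripper_width: 91.1
gripper_force: 0.0
```

Call:
send_rows(targets=[[[0,0,0,0,0,0,-1],[0,0,0,0,0,0,-1],[0,0,0,0,0,0,-1]]])

```text
time_s: 13.1
ee_pos: [573.5, -137.4, 107.5]
ee_rot: [180.0, -0.1, 162.6]
force: [-0.4, -0.2, -0.0]
gripper_width: 91.2
gripper_force: 0.0
```

```bash
python3 - <<'E' 2>/dev/null
from h import *
np.set_printoptions(precision=1,suppress=True)
s=env.state();print(s["ee_pos"])
im,d=optics.grab_frame("wrist");P=wcloud(d,s);print(rimfit(P,*RIM["middle"]))
E
```

```text
[ 573.5 -137.4  107.5]
(array([ 575.4, -137.1]), 1884, np.float64(0.0979605483628255), np.float64(40.87853458676502))
```

Call:
send_rows(targets=[[[0,0,0,0.005,0,-0.065,-1],[0,0,0,0,0,-0.065,-1],[0,0,0,0,0,-0.065,-1],[0,0,0,0,0,-0.065,-1],[0,0,0,0,0,-0.065,-1],[0,0,0,0,0,-0.065,-1],[0,0,0,0,0,-0.065,-1],[0,0,0,0,0,-0.02,-1],[0,0,0,0,0,0,-1]]])

```text
time_s: 14.05
ee_pos: [574.2, -138.2, 12.1]
ee_rot: [180.0, -0.1, 162.6]
force: [-0.3, 0.1, 1.2]
gripper_width: 91.4
gripper_force: 0.0
```

Call:
send_rows(targets=[[[0,0,0,0,0,0,1],[0,0,0,0,0,0,1],[0,0,0,0,0,0,1],[0,0,0,0,0,0,1],[0,0,0,0,0,0,1],[0,0,0,0,0,0,1],[0,0,0,0,0,0,1],[0,0,0,0,0,0,1],[0,0,0,0,0,0,1]]])

```text
time_s: 14.95
ee_pos: [574.9, -138.3, 13.3]
ee_rot: [180.0, 0.0, 162.6]
force: [-0.1, 1.2, 4.2]
gripper_width: 56.8
gripper_force: 20.0
```

Call:
send_rows(targets=[[[0,0,0,0,0,0.05,1],[0,0,0,0,0,0.1,1],[0,0,0,0,0,0.1,1],[0,0,0,0,0,0.1,1],[0,0,0,0,0,0.1,1],[0,0,0,0,0,0.05,1]]])

```text
time_s: 15.55
ee_pos: [575.2, -138.6, 114.8]
ee_rot: [-180.0, 0.1, 162.6]
force: [0.7, -0.1, -1.5]
gripper_width: 57.0
gripper_force: 20.0
```

Call:
send_rows(targets=[[[0,0,0,0.0175,0.12,0,1],[0,0,0,0.0175,0.12,0,1],[0,0,0,0.0175,0.12,0,1],[0,0,0,0.0175,0.12,0,1],[0,0,0,0.0175,0.12,0,1],[0,0,0,0.0175,0.12,0,1],[0,0,0,0.0175,0.12,0,1],[0,0,0,0.0175,0.12,0,1],[0,0,0,0.0175,0.12,0,1],[0,0,0,0.0175,0.12,0,1],[0,0,0,0.0175,0.12,0,1],[0,0,0,0.0175,0.12,0,1]]])

```text
time_s: 16.75
ee_pos: [616.2, 150.5, 112.3]
ee_rot: [-179.9, -0.1, 162.6]
force: [0.1, 0.3, -0.7]
gripper_width: 56.7
gripper_force: 20.0
```

Call:
send_rows(targets=[[[0,0,0,0,0,0,1],[0,0,0,0,0,0,1],[0,0,0,0,0,0,1],[0,0,0,0,0,0,1]]])

```text
time_s: 17.15
ee_pos: [616.4, 148.6, 112.8]
ee_rot: [-180.0, -0.0, 162.5]
force: [-0.0, -0.5, -1.6]
gripper_width: 56.9
gripper_force: 20.0
```

```bash
python3 - <<'E' 2>/dev/null
from h import *
np.set_printoptions(precision=1,suppress=True)
s=env.state();print(s["ee_pos"],s["gripper_width"])
im,d=optics.grab_frame("scene");P=cloud("scene",d)
print(rimfit(P,(616,149),140,24,29,2.5),rimfit(P,(616,149),68,24,29))
cv2.imwrite("pics/s4.png",cv2.resize(im[120:260,220:380,::-1],(640,560)))
E
```

```text
[616.4 148.6 112.8] 56.85186488214531
(array([613.6, 149. ]), 71, np.float64(2.8554554227029896), np.float64(139.9583228953582)) (array([615.2, 149.5]), 109, np.float64(0.45807203457925627), np.float64(67.50607863908355))
```

View pics/s4.png

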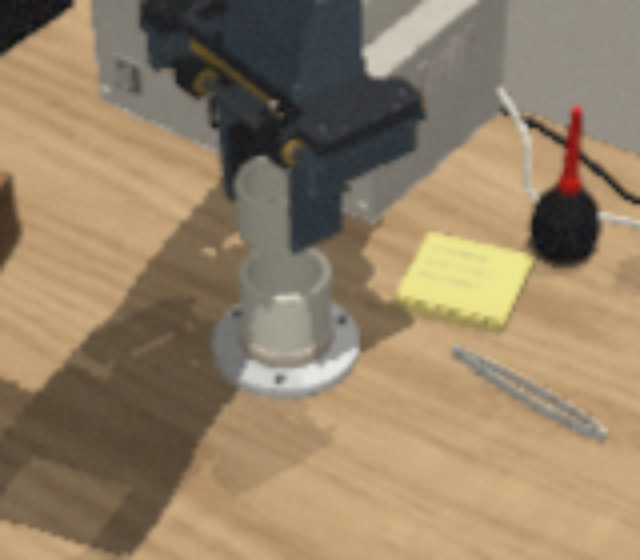

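The scene crop shows the deep dish seated in the ring at (285,300), with the middle dish held above it at (265,205) in line. I'm lowering it.

Call:
send_rows(targets=[[[0,0,0,0,0,-0.04,1],[0,0,0,0,0,-0.04,1],[0,0,0,0,0,-0.04,1],[0,0,0,0,0,-0.04,1],[0,0,0,0,0,-0.02,1],[0,0,0,0,0,-0.005,1],[0,0,0,0,0,0,1],[0,0,0,0,0,0,1]]])

```text
time_s: 18.0
ee_pos: [616.8, 149.8, 76.2]
ee_rot: [180.0, 0.0, 162.6]
force: [-0.6, -0.7, -0.4]
gripper_width: 56.6
gripper_force: 20.0
```

Call:
send_rows(targets=[[[0,0,0,0,0,-0.005,1],[0,0,0,0,0,0,1],[0,0,0,0,0,0,1]]])

```text
time_s: 18.3
ee_pos: [616.9, 149.8, 75.4]
ee_rot: [180.0, 0.0, 162.6]
force: [0.0, -0.2, 1.5]
gripper_width: 56.8
gripper_force: 20.0
```

Call:
send_rows(targets=[[[0,0,0,0,0,0,-1],[0,0,0,0,0,0,-1],[0,0,0,0,0,0,-1],[0,0,0,0,0,0,-1],[0,0,0,0,0,0,-1],[0,0,0,0,0,0,-1],[0,0,0,0,0,0.05,-1],[0,0,0,0,0,0.1,-1],[0,0,0,0,0,0.15,-1],[0,0,0,0,0,0.15,-1],[0,0,0,0,0,0,-1],[0,0,0,0,0,0,-1]]])

```text
time_s: 19.5
ee_pos: [616.9, 149.8, 166.2]
ee_rot: [179.9, 0.1, 162.6]
force: [-0.6, -0.3, -0.5]
gripper_width: 91.2
gripper_force: 0.0
```

```bash
cat > chk.py <<'E'
from h import *
import sys
np.set_printoptions(precision=1,suppress=True)
z=float(sys.argv[1]);s=env.state();print(s["ee_pos"])
for c in ("scene","wrist"):
    im,d=optics.grab_frame(c);P=wcloud(d,s) if c=="wrist" else cloud(c,d)
    print(c,"rim",*rimfit(P,(616,149),z,24,29,4))
    q=P.reshape(-1,3);q=q[(np.hypot(q[:,0]-616,q[:,1]-149)<31)&(abs(q[:,2]-z)<4)]
    A=np.c_[q[:,:2]-q[:,:2].mean(0),np.ones(len(q))];print("tilt mrad",np.linalg.lstsq(A,q[:,2],rcond=None)[0]*[1000,1000,1])
E
python3 chk.py 102
```

```text
[616.9 149.8 166.2]
scene rim [614.3 149. ] 137 0.5029541248749128 102.39436949742611
tilt mrad [  6.4   6.5 102. ]
wrist rim [617.8 150.2] 2034 0.10232878396594566 104.10311687927668
tilt mrad [ -1.2  -0.2 103.6]
```

Call:
send_rows(targets=[[[0,0,0,-0.0835,0.0475,0,-1],[0,0,0,-0.0835,0.0475,0,-1],[0,0,0,-0.0835,0.0475,0,-1],[0,0,0,-0.0835,0.0475,0,-1],[0,0,0,-0.0835,0.0475,0,-1],[0,0,0,-0.0835,0.0475,0,-1],[0,0,0,-0.0835,0.0475,-0.05,-1],[0,0,0,-0.0835,0.0475,-0.06,-1],[0,0,0,-0.0835,0.0475,-0.06,-1],[0,0,0,-0.0835,0.0475,-0.06,-1],[0,0,0,-0.0835,0.0475,-0.06,-1],[0,0,0,-0.0835,0.0475,-0.06,-1]]])

```text
time_s: 20.8
ee_pos: [414.8, 264.1, 94.3]
ee_rot: [-180.0, -0.0, 162.6]
force: [0.5, -0.4, 0.1]
gripper_width: 91.4
gripper_force: 0.0
```

Call:
send_rows(targets=[[[0,0,0,0,0,0,-1],[0,0,0,0,0,0,-1],[0,0,0,0,0,0,-1]]])

```text
time_s: 21.1
ee_pos: [417.2, 263.9, 95.5]
ee_rot: [179.9, 0.1, 162.6]
force: [-0.8, 1.0, 0.0]
gripper_width: 91.2
gripper_force: 0.0
```

```bash
python3 - <<'E' 2>/dev/null
from h import *
np.set_printoptions(precision=1,suppress=True)
s=env.state();print(s["ee_pos"])
im,d=optics.grab_frame("wrist");P=wcloud(d,s);print(rimfit(P,*RIM["shallow"]))
E
```

```text
[417.2 263.9  95.5]
(array([417.2, 265.7]), 1852, np.float64(0.08152395932409535), np.float64(28.82592135171528))
```

Call:
send_rows(targets=[[[0,0,0,0,0.005,-0.06,-1],[0,0,0,0,0,-0.06,-1],[0,0,0,0,0,-0.06,-1],[0,0,0,0,0,-0.06,-1],[0,0,0,0,0,-0.06,-1],[0,0,0,0,0,-0.06,-1],[0,0,0,0,0,-0.06,-1],[0,0,0,0,0,-0.025,-1],[0,0,0,0,0,0,-1]]])

```text
time_s: 22.05
ee_pos: [415.6, 264.3, 4.9]
ee_rot: [-179.9, -0.1, 162.6]
force: [1.1, -0.2, 0.6]
gripper_width: 91.1
gripper_force: 0.0
```

Call:
send_rows(targets=[[[0,0,0,0,0,0,1],[0,0,0,0,0,0,1],[0,0,0,0,0,0,1],[0,0,0,0,0,0,1],[0,0,0,0,0,0,1],[0,0,0,0,0,0,1],[0,0,0,0,0,0,1],[0,0,0,0,0,0,1],[0,0,0,0,0,0,1]]])

```text
time_s: 22.95
ee_pos: [416.4, 264.9, 6.3]
ee_rot: [180.0, 0.0, 162.6]
force: [-0.9, -0.3, 4.3]
gripper_width: 56.9
gripper_force: 20.0
```

Call:
send_rows(targets=[[[0,0,0,0,0,0.05,1],[0,0,0,0,0,0.1,1],[0,0,0,0,0,0.15,1],[0,0,0,0,0,0.15,1],[0,0,0,0,0,0.15,1],[0,0,0,0,0,0.05,1],[0,0,0,0,0,0,1],[0,0,0,0,0,0,1]]])

```text
time_s: 23.75
ee_pos: [415.4, 264.1, 134.8]
ee_rot: [-179.9, -0.1, 162.6]
force: [-0.9, -0.5, -0.7]
gripper_width: 56.8
gripper_force: 20.0
```

Call:
send_rows(targets=[[[0,0,0,0.0835,-0.048,0,1],[0,0,0,0.0835,-0.048,0,1],[0,0,0,0.0835,-0.048,0,1],[0,0,0,0.0835,-0.048,0,1],[0,0,0,0.0835,-0.048,0,1],[0,0,0,0.0835,-0.048,0,1],[0,0,0,0.0835,-0.048,0,1],[0,0,0,0.0835,-0.048,0,1],[0,0,0,0.0835,-0.048,0,1],[0,0,0,0.0835,-0.048,0,1],[0,0,0,0.0835,-0.048,0,1],[0,0,0,0.0835,-0.048,0,1]]])

```text
time_s: 24.95
ee_pos: [618.0, 148.5, 135.9]
ee_rot: [180.0, -0.0, 162.6]
force: [0.6, -1.0, -0.7]
gripper_width: 56.8
gripper_force: 20.0
```

Call:
send_rows(targets=[[[0,0,0,0,0,0,1],[0,0,0,0,0,0,1],[0,0,0,0,0,0,1],[0,0,0,0,0,0,1]]])

```text
time_s: 25.35
ee_pos: [616.0, 149.9, 136.1]
ee_rot: [180.0, -0.0, 162.6]
force: [-0.6, -0.3, 0.4]
gripper_width: 56.9
gripper_force: 20.0
```

```bash
python3 - <<'E' 2>/dev/null
from h import *
np.set_printoptions(precision=1,suppress=True)
s=env.state();print(s["ee_pos"],s["gripper_width"])
im,d=optics.grab_frame("scene");P=cloud("scene",d)
print(rimfit(P,(616,149),102,24,29))
cv2.imwrite("pics/s5.png",cv2.resize(im[120:260,220:380,::-1],(640,560)))
E
```

```text
[616.  149.9 136.1] 56.851893254762686
(array([614.4, 149.5]), 102, np.float64(0.4195653339490318), np.float64(101.87809191466027))
```

View pics/s5.png

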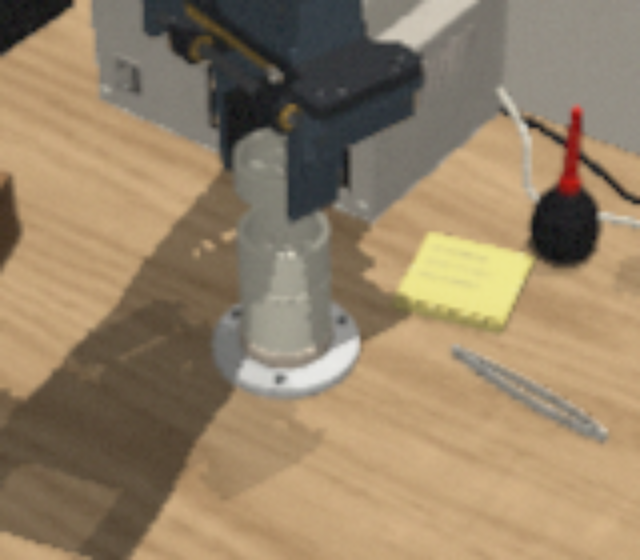

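The crop shows the two seated dishes as one straight column at (285,290), with the shallow dish held level above it at (262,175). I'm lowering it to TCP z = 102.

Call:
send_rows(targets=[[[0,0,0,0,0,-0.035,1],[0,0,0,0,0,-0.035,1],[0,0,0,0,0,-0.035,1],[0,0,0,0,0,-0.035,1],[0,0,0,0,0,-0.02,1],[0,0,0,0,0,-0.005,1],[0,0,0,0,0,0,1],[0,0,0,0,0,0,1]]])

```text
time_s: 26.2
ee_pos: [616.8, 149.5, 103.2]
ee_rot: [180.0, 0.0, 162.6]
force: [0.3, -0.1, -1.0]
gripper_width: 57.0
gripper_force: 20.0
```

Call:
send_rows(targets=[[[0,0,0,0,0,-0.005,1],[0,0,0,0,0,0,1],[0,0,0,0,0,0,1]]])

```text
time_s: 26.5
ee_pos: [616.9, 149.5, 102.3]
ee_rot: [180.0, 0.0, 162.6]
force: [1.0, -0.0, -0.1]
gripper_width: 56.8
gripper_force: 20.0
```

Call:
send_rows(targets=[[[0,0,0,0,0,-0.002,1],[0,0,0,0,0,0,1],[0,0,0,0,0,0,-1],[0,0,0,0,0,0,-1],[0,0,0,0,0,0,-1],[0,0,0,0,0,0,-1],[0,0,0,0,0,0,-1],[0,0,0,0,0,0,-1],[0,0,0,0,0,0.052,-1],[0,0,0,0,0,0.1,-1],[0,0,0,0,0,0.15,-1],[0,0,0,0,0,0.15,-1]]])

```text
time_s: 27.7
ee_pos: [616.5, 149.5, 193.5]
ee_rot: [180.0, -0.0, 162.6]
force: [0.2, 0.8, -0.4]
gripper_width: 91.3
gripper_force: 0.0
```

Call:
send_rows(targets=[[[0,0,0,0,0,0,-1],[0,0,0,0,0,0,-1]]])

```text
time_s: 27.9
ee_pos: [616.9, 149.5, 193.3]
ee_rot: [179.9, 0.1, 162.6]
force: [0.1, -0.2, -0.4]
gripper_width: 90.9
gripper_force: 0.0
```

```bash
python3 chk.py 124
```

```text
[616.9 149.5 193.3]
scene rim [615.2 148.8] 138 0.5488816054667155 123.93498219975524
tilt mrad [  3.2  13.  123.8]
wrist rim [618.3 149.8] 1945 0.09101028534437192 126.13004687409686
tilt mrad [ -1.5   1.6 125.7]
```

Call:
send_rows(targets=[[[0,0,0,-0.07,-0.0705,0,-1],[0,0,0,-0.07,-0.0705,0,-1],[0,0,0,-0.07,-0.0705,0,-1],[0,0,0,-0.07,-0.0705,0,-1],[0,0,0,-0.07,-0.0705,0,-1],[0,0,0,-0.07,-0.0705,0,-1],[0,0,0,-0.07,-0.0705,-0.075,-1],[0,0,0,-0.07,-0.0705,-0.075,-1],[0,0,0,-0.07,-0.0705,-0.075,-1],[0,0,0,-0.07,-0.0705,-0.075,-1],[0,0,0,-0.07,-0.0705,-0.075,-1],[0,0,0,-0.07,-0.0705,-0.075,-1]]])

```text
time_s: 29.2
ee_pos: [447.0, -20.1, 100.5]
ee_rot: [-180.0, -0.1, 162.6]
force: [-0.1, -0.1, 0.2]
gripper_width: 91.3
gripper_force: 0.0
```

Call:
send_rows(targets=[[[0,0,0,0,0,0,-1],[0,0,0,0,0,0,-1],[0,0,0,0,0,0,-1]]])

```text
time_s: 29.5
ee_pos: [449.9, -19.3, 102.5]
ee_rot: [180.0, 0.1, 162.6]
force: [0.2, -0.2, -1.2]
gripper_width: 91.1
gripper_force: 0.0
```

```bash
python3 - <<'E' 2>/dev/null
from h import *
np.set_printoptions(precision=1,suppress=True)
s=env.state();print(s["ee_pos"])
im,d=optics.grab_frame("wrist");P=wcloud(d,s);save("w6",im)
q=P.reshape(-1,3);r=np.hypot(q[:,0]-448,q[:,1]+20);k=q[(r<20)&(abs(q[:,2]-38)<4)];print(len(k),k.mean(0),(np.percentile(k,1,0)+np.percentile(k,99,0))/2,np.ptp(k,0))
k=q[(r<40)&(abs(q[:,2]-15)<4)];print(len(k),(np.percentile(k,.5,0)+np.percentile(k,99.5,0))/2,np.ptp(k,0))
E
```

```text
[449.9 -19.3 102.5]
538 [448.5 -17.9  38.8] [449.1 -18.   37.7] [18.2 17.4  7.2]
3834 [449.1 -18.2  14.4] [57.8 57.4  7.8]
```

Call:
send_rows(targets=[[[0,0,0,-0.002,0.003,-0.06,-1],[0,0,0,0,0,-0.06,-1],[0,0,0,0,0,-0.06,-1],[0,0,0,0,0,-0.06,-1],[0,0,0,0,0,-0.06,-1],[0,0,0,0,0,-0.06,-1],[0,0,0,0,0,-0.06,-1],[0,0,0,0,0,-0.005,-1],[0,0,0,0,0,0,-1]]])

```text
time_s: 30.45
ee_pos: [448.9, -18.8, 17.2]
ee_rot: [180.0, 0.0, 162.6]
force: [0.4, 0.6, 0.6]
gripper_width: 91.1
gripper_force: 0.0
```

Call:
send_rows(targets=[[[0,0,0,0,0,0,1],[0,0,0,0,0,0,1],[0,0,0,0,0,0,1],[0,0,0,0,0,0,1],[0,0,0,0,0,0,1],[0,0,0,0,0,0,1],[0,0,0,0,0,0,1],[0,0,0,0,0,0,1],[0,0,0,0,0,0,1],[0,0,0,0,0,0,1],[0,0,0,0,0,0,1],[0,0,0,0,0,0,1]]])

```text
time_s: 31.65
ee_pos: [448.2, -19.1, 16.9]
ee_rot: [180.0, -0.0, 162.6]
force: [0.8, -0.5, -0.5]
gripper_width: 17.6
gripper_force: 20.0
```

Call:
send_rows(targets=[[[0,0,0,0,0,0,1],[0,0,0,0,0,0,1],[0,0,0,0,0,0,1],[0,0,0,0,0,0.05,1],[0,0,0,0,0,0.1,1],[0,0,0,0,0,0.15,1],[0,0,0,0,0,0.15,1],[0,0,0,0,0,0.15,1],[0,0,0,0,0,0.1,1],[0,0,0,0,0,0.05,1],[0,0,0,0,0,0,1],[0,0,0,0,0,0,1]]])

```text
time_s: 32.85
ee_pos: [447.5, -19.1, 166.3]
ee_rot: [-180.0, -0.1, 162.6]
force: [0.2, 0.1, -1.7]
gripper_width: 17.1
gripper_force: 20.0
```

Call:
send_rows(targets=[[[0,0,0,0.07,0.0702,0,1],[0,0,0,0.07,0.0702,0,1],[0,0,0,0.07,0.0702,0,1],[0,0,0,0.07,0.0702,0,1],[0,0,0,0.07,0.0702,0,1],[0,0,0,0.07,0.0702,0,1],[0,0,0,0.07,0.0702,0,1],[0,0,0,0.07,0.0702,0,1],[0,0,0,0.07,0.0702,0,1],[0,0,0,0.07,0.0702,0,1],[0,0,0,0.07,0.0702,0,1],[0,0,0,0.07,0.0702,0,1]]])

```text
time_s: 34.05
ee_pos: [616.4, 150.3, 165.3]
ee_rot: [-179.9, -0.1, 162.6]
force: [0.0, 0.5, -0.3]
gripper_width: 17.6
gripper_force: 20.0
```

Call:
send_rows(targets=[[[0,0,0,0,0,0,1],[0,0,0,0,0,0,1],[0,0,0,0,0,0,1],[0,0,0,0,0,0,1]]])

```text
time_s: 34.45
ee_pos: [615.6, 148.8, 166.9]
ee_rot: [-180.0, -0.0, 162.6]
force: [0.2, 0.6, -0.1]
gripper_width: 17.4
gripper_force: 20.0
```

```bash
python3 - <<'E' 2>/dev/null
from h import *
np.set_printoptions(precision=1,suppress=True)
s=env.state();print(s["ee_pos"],s["gripper_width"])
for c in("scene","wrist"):
    im,d=optics.grab_frame(c);P=wcloud(d,s) if c=="wrist" else cloud(c,d);q=P.reshape(-1,3)
    k=q[(np.hypot(q[:,0]-616,q[:,1]-149)<36)&(abs(q[:,2]-164)<5)];A=np.c_[k[:,:2]-[616,149],np.ones(len(k))]
    print(c,len(k),(np.percentile(k,1,0)+np.percentile(k,99,0))/2,np.ptp(k,0),np.linalg.lstsq(A,k[:,2],rcond=None)[0])
    if c=="scene": print(rimfit(P,(616,149),124,24,29)); cv2.imwrite("pics/s7.png",cv2.resize(im[100:240,220:380,::-1],(640,560)))
E
```

```text
[615.6 148.8 166.9] 17.434105588910107
scene 175 [610.2 146.2 163.9] [52.9 54.3  9.5] [  0.    0.  164.8]
(array([615.4, 149.5]), 105, np.float64(0.5251013908711222), np.float64(124.05955094454931))
wrist 3415 [614.3 149.7 163.9] [55.7 57.5 10. ] [  0.  -0. 165.]
```

View pics/s7.png

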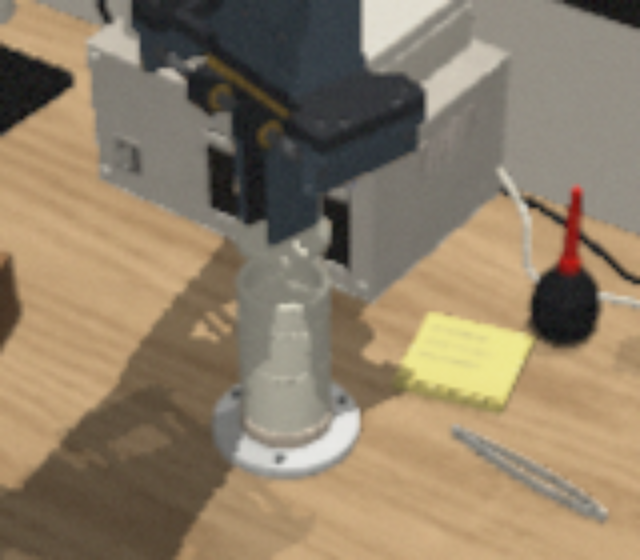

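The crop shows the lid held at (285,240), directly over the three-dish column and level. I'm lowering it.

Call:
send_rows(targets=[[[0,0,0,0.002,0,-0.035,1],[0,0,0,0,0,-0.035,1],[0,0,0,0,0,-0.035,1],[0,0,0,0,0,-0.035,1],[0,0,0,0,0,-0.01,1],[0,0,0,0,0,-0.005,1],[0,0,0,0,0,0,1],[0,0,0,0,0,0,1]]])

```text
time_s: 35.35
ee_pos: [616.8, 149.4, 136.3]
ee_rot: [180.0, 0.0, 162.6]
force: [-0.2, 0.8, 0.1]
gripper_width: 17.9
gripper_force: 20.0
```

Call:
send_rows(targets=[[[0,0,0,0,0,-0.005,1],[0,0,0,0,0,0,1],[0,0,0,0,0,0,1]]])

```text
time_s: 35.65
ee_pos: [616.7, 149.3, 135.1]
ee_rot: [180.0, 0.0, 162.6]
force: [0.4, 0.7, -1.3]
gripper_width: 17.4
gripper_force: 20.0
```

Release, lift, and check.

Call:
send_rows(targets=[[[0,0,0,0,0,-0.002,1],[0,0,0,0,0,0,1],[0,0,0,0,0,0,-1],[0,0,0,0,0,0,-1],[0,0,0,0,0,0,-1],[0,0,0,0,0,0,-1],[0,0,0,0,0,0,-1],[0,0,0,0,0,0,-1],[0,0,0,0,0,0.05,-1],[0,0,0,0,0,0.1,-1],[0,0,0,0,0,0.15,-1],[0,0,0,0,0,0.15,-1]]])

```text
time_s: 36.85
ee_pos: [616.5, 149.4, 226.1]
ee_rot: [180.0, -0.0, 162.6]
force: [-0.6, 1.1, 0.3]
gripper_width: 90.9
gripper_force: 0.0
```

Call:
send_rows(targets=[[[0,0,0,-0.1,-0.1,0,-1],[0,0,0,-0.2,-0.15,0,-1],[0,0,0,-0.2,-0.15,0,-1],[0,0,0,-0.2,-0.15,0,-1],[0,0,0,-0.1,-0.1,0,-1],[0,0,0,0,0,0,-1],[0,0,0,0,0,0,-1],[0,0,0,0,0,0,-1]]])

```text
time_s: 37.65
ee_pos: [457.7, 19.8, 225.1]
ee_rot: [180.0, 0.1, 162.6]
force: [1.0, 0.3, 0.1]
gripper_width: 91.1
gripper_force: 0.0
```

```bash
python3 - <<'E' 2>/dev/null
from h import *
np.set_printoptions(precision=1,suppress=True)
s=env.state();print(s["ee_pos"],s["gripper_width"])
for c in("scene","top"):
    im,d=optics.grab_frame(c);P=cloud(c,d);q=P.reshape(-1,3)
    print(c,"lid",rimfit(P,(616,149),132,9,29),"knob",rimfit(P,(616,149),156,0,9))
    k=q[(np.hypot(q[:,0]-616,q[:,1]-149)<33)&(abs(q[:,2]-132)<4)];A=np.c_[k[:,:2]-[616,149],np.ones(len(k))];print(np.linalg.lstsq(A,k[:,2],rcond=None)[0]*[1000,1000,1])
    if c=="scene": cv2.imwrite("pics/s8.png",cv2.resize(im[90:230,190:350,::-1],(640,560)))
E
```

```text
[457.7  19.8 225.1] 91.07182209329547
scene lid (array([614.7, 149.3]), 70, np.float64(0.1760725717373173), np.float64(132.5939059197839)) knob (array([614.8, 148.6]), 26, np.float64(0.0), np.float64(155.78965364942195))
[  3.8  15.9 132.7]
top lid (array([617.2, 146.8]), 415, np.float64(0.06099454136432327), np.float64(131.6416156312041)) knob (array([616.7, 146.3]), 50, np.float64(0.0), np.float64(155.66378323810954))
[ -5.3  -5.4 131.7]
```

View pics/s8.png

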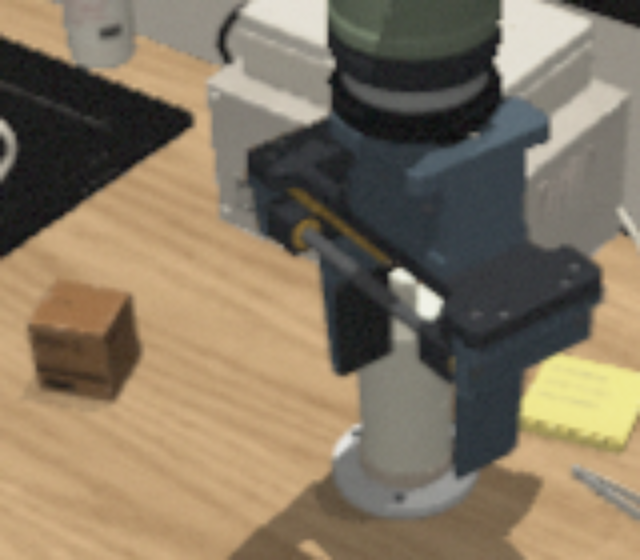

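The gripper now partly hides the tower from the scene camera. The column is straight at (405,400), the lid with its knob shows at (410,290), and the box is where it was. Lid disc height is 132 and knob top is 156, both as expected, and everything is level and centred. Handing in.

```bash
python3 -c "
from workcell import env
print(env.job_done())"
```

```text
the job is handed in; nothing more can be done
None
```

I built the sintering tower on the stand in the order asked (deepest dish, middle dish, shallow dish, lid) and handed the job in at about 38 s. The final camera check showed every piece at its seated height, level and centred; the hand-in returned no verdict.

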